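Close the second course of a neutron shield

ROBOT

A 6-joint arm with a two-finger parallel gripper is mounted at the origin on the work surface. World frame = base frame: x ahead of the robot, y to its left, z up, the work surface at z = 0. Lengths are in m, angles in rad, forces in N, time in s.
With the tool pointing down it reaches from about 0.25 to 0.725 m from the base axis. Payload 9.7 kg.
Tool frame: the origin (TCP) lies midway between the tips of the shut fingers; the grasp point (between the pads) lies 19 mm behind it; x points along the fingers, z is the direction in which the jaws open and shut, and the axes are right-handed (so a half turn about x gives the same grasp; the last joint's range is limited). The gripper opens to 85 mm and grips with 20 to 120 N. Pads are 22 mm wide; open, the fingers measure 114 mm over their backs; the gripper's body (76 mm by 85 mm) begins 54 mm behind the grasp point. The pads swing forward as they close: fully open they stand 13 mm farther back than shut.
Start: joints at [1.317, 0.087, 0.176, 1.66, 0, 1.571], TCP at [0.138, 0.532, 0.231] pointing down, gripper open.
Joint ranges: [-3.13, 3.13], [-0.85, 1.81], [-1.15, 1.24], [-2.2, 2.28], [-1.44, 1.52], [-3.14, 3.14]. Speed limits (rad/s): [2.22, 2.22, 2.57, 3.14, 3.14, 3.14].

INTERFACE

Orientations are given as a unit quaternion [x, y, z, w].
In Python, from rig import r, cams, workorder gives the robot as it stands. The module is installed in compiled form; this text tells all that it offers.
- The arm moves only by the tool drive_tool, never from a script. Its argument "steps" is a list of rows, each a list of 7 numbers: the finger opening in mm, from 0 to 85.4, then the shift along the world's x, y, z normalised to -1 to 1, where 1 is 0.3 m, then the turn, a rotation vector about the world's x, y, z normalised to -1 to 1, where 1 is 60 degrees. In form: [[fingers, tx, ty, tz, rx, ry, rz], ...]. A call has 1 to 20 rows; each row is the pose to reach, as a shift and turn from the pose commanded when the call began; what a row does not reach only later rows make up. A row lasts 1/12 s, in which the tool goes at most 41.7 mm and 7.16 degrees, less where a joint would pass 70% of its speed; a pose out of reach is approached as far as the arm can. A call with a number of a shift or a turn outside -1 to 1 is refused whole. A call with a gripper value outside its range is refused whole. The fingers move at their own pace and stop on an object; the grip force is fixed at half the most. Time passes only in rows, so rows that repeat a pose let the fingers close. It gives the time, the measured TCP pose, the force and the opening at its end, in the units of the state.
- r.sense(): the state, without advancing time (a new reading comes with each control period).
- cams.capture(name): name is "side" or "top"; returns the picture (400x640x3 uint8, blue, green, red); there is no depth.
- cams.camera_info(name): a dict with "fx", "fy", "cx", "cy" (pixels), "rvec" (rotation vector, rad) and "tvec" (3), from world to camera coordinates, as OpenCV has them. Camera axes: x right, y down, z forward; pixel columns grow to the right and rows downward; lengths in m; the calibration is good to about 2 mm. A picture is of the moment at which its call begins. camera_info takes no time and is no camera call.
- workorder.hand_in(): hands the job in, once; it reports no verdict.
The state is a dict: "time_s": time; "joint_pos": joint angles; "qvel": joint speeds; "joint_efforts": joint torques, N m; "ee_pos": TCP position; "orientation": TCP orientation; "ft_force": force on the tool from outside, world axes, zero at the start; "moment": the same for the moment, N m; "grip_width": finger opening in m.
Only numpy, scipy, OpenCV 4.12 (cv2) and the standard library are available. Lean on these libraries where they do the work, as an engineer would, in place of code of your own. Each camera call takes 0.05 s, during which the arm holds its last target. There are 200 camera calls.

TASK

Finish the second course of the small shielding wall so that its joints are staggered over those below. First slide the full brick already lying on the course, without lifting it off, up tight against the half brick at the closed left end and back against the upstand; then lay the loose full brick from the bench beside it, set down not dropped, and slide it tight against its neighbour and the upstand. Leave the other bricks, the counter tube and the multimeter where they are.

Things in the scene. Friction and masses are not known exactly. Their poses are not given: they have to be found in the camera images.
- stand: Fixed blue steel tray under the wall, turned up to 15 deg. Origin on the bench under the wall's middle; x to the back, away from the robot, y along the wall to its closed left end. Floor 4 mm thick, to x = -35 mm. 4 mm upstands: inner face at the back x = +25 mm, at the left end y = +125 mm (x -35 to +25); tops 64 mm above the bench. Front and right end open.
- course1_left: Full brick of the first course, left: x 50, y 100, z 50 mm, light grey plastic, loose, 250 g, in place. Centre at stand y = +75 mm, x = 0. Top of the first course 54 mm above the bench. Origin at the centre of its underside, z up, like all bricks. The course is full, full, half from the left, 250 mm long.
- course1_mid: Full brick of the first course, light grey, next to the right (stand y = -25 mm), loose, in place, same size.
- course1_half: Light grey half brick (50 x 50 x 50 mm, 125 g) at the right end of the first course (stand y = -100 mm), loose, in place.
- course2_half: Half brick (50 x 50 x 50 mm, cream plastic) that begins the second course at the left end (stand y = +100 mm), loose, in place against both upstands. The finished second course is half, full, full from the left, centres at stand x = 0, y = +100, +25, -75 mm, its top 104 mm above the bench.
- brick_on: Full cream brick, x 50, y 100, z 50 mm, 200 to 325 g, lying on the first course right of the second course's half brick: 25 to 60 mm short of it, 7 to 11 mm short of the back upstand, turned up to 6 deg. A few newtons slide it. Origin at the centre of its underside, y along its length.
- brick_loose: Full cream brick lying flat on the bench at any of three places (left, right or before the wall), x 50, y 100, z 50 mm, 200 to 325 g, turned up to 60 deg. Origin at the centre of its underside, y along its length.
- spare_half: Spare half brick, 50 x 50 x 50 mm, light grey, on the bench; not needed. Origin at the centre of its underside.
- multimeter: Black hand-held multimeter lying on the bench, x 75, y 140 mm, 43 mm high over its dial. Origin at the centre of its underside. Not needed.
- tube: Counter tube on a black foot plate (x 70, y 150 mm), behind the wall, loose; the tube lies along y, 250 mm long, its top 85 mm above the bench. Origin at the centre of the foot's underside, 120 to 160 mm behind the wall's middle.
Not all that is in view belongs to the job. Leave any turquoise or yellow look-alike of the brick_on alone. Leave any pink look-alike of the brick_loose alone.

How it is judged:
By the outcome, as a careful person would: the job done as asked, in the order asked, and still so for the second after the job is handed in, with the robot touching nothing.
It also fails if it takes over 72 s, if anything falls off the work surface, if the arm or the gripper's body presses on something with over 40 N, if the wrist force passes 120 N, or if a joint passes its speed limit or range.

## Working session

There is one attempt and no reset: what is moved stays moved. The work goes in short steps, Python scripts to look and compute and a tool call to move; the robot and the scene stay as the last step left them, time stands still between calls to the robot, and variables do not carry over. Pictures are saved under pics/ and viewed, about 8 in all and at most 12, crops included, and the job is handed in when it is done.

Besides the shell and the picture viewer there is one more tool, called as a command line: name --pt "numbers of a row" for each row, then --argument value for the rest. drive_tool: Moves the arm, as the interface text tells. Scaled input: -1 to 1 covers 0.3 m each way for a shift and 60 degrees each way for a turn. Its arguments: {"type":"object","properties":{"steps":{"type":"array"}},"required":["steps"]}

```bash
mkdir -p pics
cat > h.py <<'E'
import numpy as np, cv2
from rig import r, cams, workorder
def P(n):
    c=cams.camera_info(n);R=cv2.Rodrigues(np.array(c["rvec"],float))[0];K=np.array([[c["fx"],0,c["cx"]],[0,c["fy"],c["cy"]],[0,0,1]])
    return K,R,np.array(c["tvec"],float).ravel()
def ray(n,uv,z):
    K,R,t=P(n);o=-R.T@t
    d=(R.T@np.linalg.inv(K)@np.c_[np.atleast_2d(uv),np.ones(len(np.atleast_2d(uv)))].T).T
    return o+d*((z-o[2])/d[:,2])[:,None]
def proj(n,X):
    K,R,t=P(n);p=(K@(R@np.atleast_2d(X).T+t[:,None])).T;return p[:,:2]/p[:,2:]
def tri(uv1,uv2,a="side",b="top"):
    Ps=[]
    for n in(a,b):
        K,R,t=P(n);Ps.append(K@np.c_[R,t])
    X=cv2.triangulatePoints(*Ps,np.float64(uv1).reshape(-1,2).T,np.float64(uv2).reshape(-1,2).T);return (X[:3]/X[3]).T
E
python3 - <<'E'
from h import *
for n in("side","top"):
    cv2.imwrite(f"pics/{n}0.png",cams.capture(n));K,R,t=P(n);print(n,K[0,0],-R.T@t,R[2])
s=r.sense();print(s["time_s"],s["ee_pos"],s["orientation"],s["grip_width"],s["ft_force"])
E
```

```text
side 473.4214359414992 [ 0.25889212 -0.74178143  0.62986925] [ 0.31345694  0.76334641 -0.56484246]
top 451.14203000605676 [ 0.48786841 -0.02135135  1.10694275] [ 0.06693941  0.02507007 -0.99744203]
0.1 [0.13805229 0.53216855 0.23065224] [-0.4329821   0.55959061  0.43243606  0.55891314] 0.08548131497611028 [0.57827899 0.42796882 0.31432901]
```

View pics/side0.png

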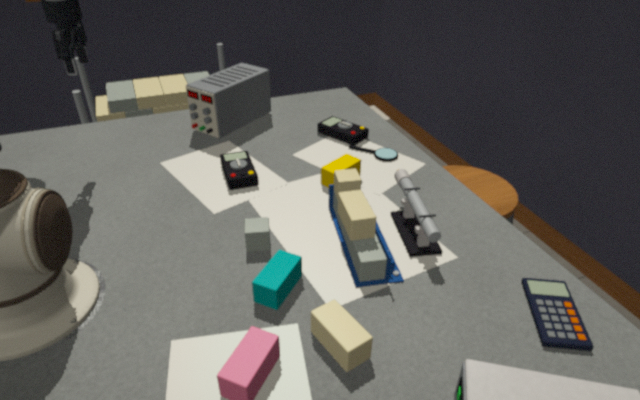

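View pics/top0.png

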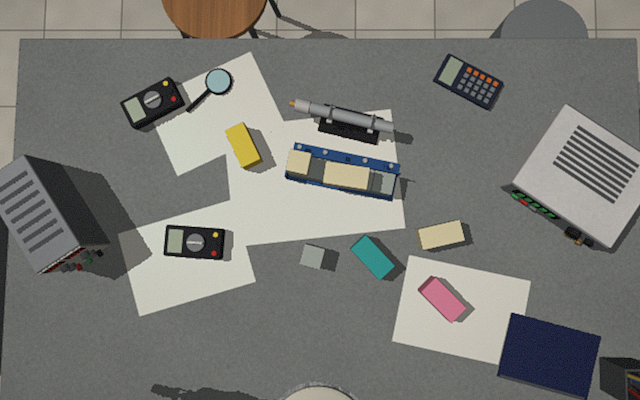

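The side picture shows the wall at about (355,225), with brick_on at (355,213), the cream half at (347,182) and the loose cream brick at (341,335). In the top picture the half is at (298,163), brick_on at (346,177) and the loose brick at (441,235). Next I'll measure them.

Run:
```python
from h import *
for n,(x0,y0,x1,y1) in {"top":(270,130,480,260),"side":(290,155,450,375)}.items():
    im=cv2.imread(f"pics/{n}0.png");hsv=cv2.cvtColor(im,cv2.COLOR_BGR2HSV)
    m=cv2.inRange(hsv,(15,35,110),(32,130,255))
    m[:y0]=0;m[y1:]=0;m[:,:x0]=0;m[:,x1:]=0
    print(n)
    for c in cv2.findContours(m,cv2.RETR_EXTERNAL,cv2.CHAIN_APPROX_NONE)[0]:
        if cv2.contourArea(c)<60: continue
        rc=cv2.minAreaRect(c);print(cv2.contourArea(c),np.round(cv2.boxPoints(rc),1).tolist())
    k=4 if n=="top" else 4
    cr=cv2.resize(im[y0:y1,x0:x1],None,fx=800/(x1-x0) if n=="top" else 600/(y1-y0),fy=800/(x1-x0) if n=="top" else 600/(y1-y0),interpolation=cv2.INTER_CUBIC);cv2.imwrite(f"pics/{n}0c.png",cr)
for n in ("top",):
    im=cv2.imread("pics/top0.png");hsv=cv2.cvtColor(im,cv2.COLOR_BGR2HSV)
    for p in [(298,163),(346,177),(441,235),(387,184),(330,160)]: print(p,hsv[p[1],p[0]])
    b=cv2.inRange(hsv,(100,120,50),(125,255,255));b[:135]=0;b[210:]=0;b[:,:270]=0;b[:,420:]=0
    c=np.vstack(cv2.findContours(b,cv2.RETR_EXTERNAL,cv2.CHAIN_APPROX_NONE)[0]);print("blue",cv2.boxPoints(cv2.minAreaRect(c)).tolist())
```

```text
top
947.0 [[414.1000061035156, 229.3000030517578], [459.5, 218.6999969482422], [464.5, 240.1999969482422], [419.1000061035156, 250.8000030517578]]
950.0 [[321.8999938964844, 182.60000610351562], [325.29998779296875, 160.3000030517578], [369.8999938964844, 167.10000610351562], [366.5, 189.5]]
445.5 [[284.8999938964844, 170.0], [289.5, 148.3000030517578], [311.1000061035156, 152.89999389648438], [306.3999938964844, 174.60000610351562]]
side
2220.0 [[299.0, 323.0], [329.0, 293.0], [376.0, 340.0], [346.0, 370.0]]
1887.5 [[325.8999938964844, 161.39999389648438], [359.20001220703125, 152.89999389648438], [379.8999938964844, 234.1999969482422], [346.6000061035156, 242.6999969482422]]
(298, 163) [ 24  60 200]
(346, 177) [ 22  58 198]
(441, 235) [ 23  60 196]
(387, 184) [ 52  19 150]
(330, 160) [102  55  60]
blue [[283.91845703125, 178.19134521484375], [291.5723876953125, 141.45257568359375], [401.7886962890625, 164.414306640625], [394.134765625, 201.153076171875]]
```

View pics/top0c.png

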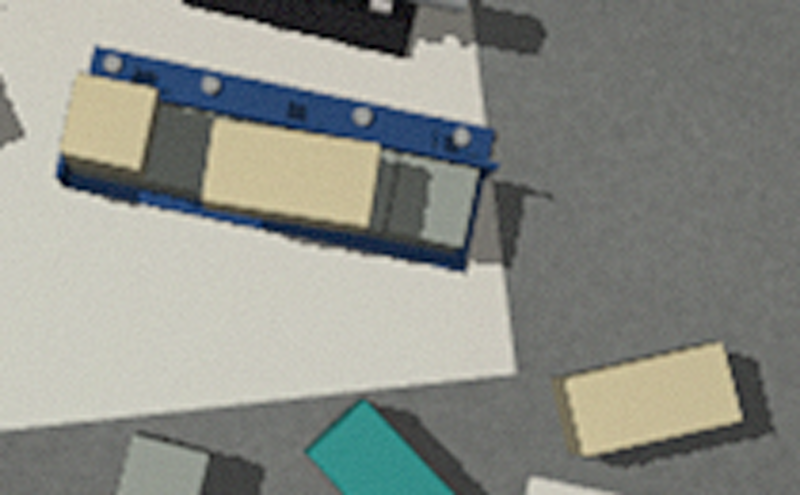

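View pics/side0c.png

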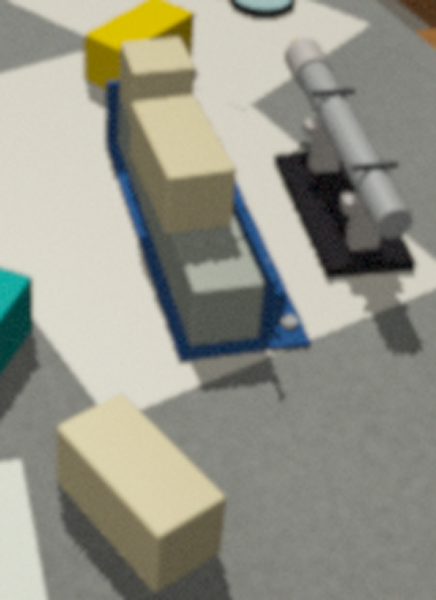

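The top crop shows brick_on's top face with corners (212,118), (382,145), (367,229), (203,203), the loose brick (565,378)–(742,418) and the half at (63–157,75–170). In the side crop, brick_on's top face runs (133,104)–(233,167) and the loose brick's (58,430)–(224,497).

```bash
cat > meas.py <<'E'
from h import *
def faces(im,roi,vmin=170):
    x0,y0,x1,y1=roi;k=4
    c=cv2.resize(im[y0:y1,x0:x1],None,fx=k,fy=k,interpolation=cv2.INTER_CUBIC);hsv=cv2.cvtColor(cv2.GaussianBlur(c,(5,5),0),cv2.COLOR_BGR2HSV)
    m=cv2.inRange(hsv,(15,30,vmin),(32,140,255));o=[]
    for q in cv2.findContours(m,cv2.RETR_EXTERNAL,cv2.CHAIN_APPROX_NONE)[0]:
        if cv2.contourArea(q)>60*k*k:o.append(q.reshape(-1,2)/k+np.array([x0,y0])-.375)
    return o
def box(n,q,z):
    X=ray(n,q,z)[:,:2];(c,wh,a)=cv2.minAreaRect((X*1000).astype(np.float32))
    if wh[0]<wh[1]: a+=90
    # a: direction of long axis vs x ; brick y axis -> yaw = a-90
    yaw=(a-90+90)%180-90
    return np.round(c,1),np.round(sorted(wh),1),round(yaw,2)
E
python3 - <<'E'
from meas import *
T=lambda p:np.array(p)/3.8095+[270,130]; S=lambda p:np.array(p)/2.7273+[290,155]
for nm,t,s in [("on",[(212,118),(382,145),(367,229),(203,203)],[(190,96),(233,167),(167,178),(133,104)]),
 ("loose",[(565,378),(722,343),(742,418),(582,456)],[(122,396),(224,497),(157,534),(58,430)]),
 ("half",[(80,75),(157,88),(142,170),(63,158)],[(183,40),(193,69),(131,78),(122,48)])]:
    X=tri(S(s),T(t));print(nm,np.round(X*1000).tolist(),"mean",np.round(X.mean(0)*1000,1))
im=cv2.imread("pics/top0.png")
for roi,z in [((270,130,420,210),.104),((405,210,480,260),.05)]:
    for q in faces(im,roi): print(z,box("top",q,z))
# course1 half top right front/back corners (crop), tray front edge
print(ray("top",T([(478,168),(462,246)]),.054)[:,:2])
print("tray floor front",ray("top",T([(130,196),(466,270)]),.002)[:,:2], "back upstand outer",ray("top",T([(95,47),(494,130)]),.002)[:,:2])
s=r.sense();print(s["time_s"])
# other objects pos
print(ray("top",[[376,257],[318,256],[243,145]],.05)[:,:2])
E
```

```text
on [[645.0, -12.0, 101.0], [629.0, -112.0, 106.0], [582.0, -104.0, 104.0], [597.0, -8.0, 103.0]] mean [613.4 -59.  103.5]
loose [[496.0, -230.0, 47.0], [518.0, -324.0, 50.0], [472.0, -335.0, 52.0], [449.0, -240.0, 46.0]] mean [ 483.6 -282.3   48.7]
half [[673.0, 65.0, 102.0], [663.0, 20.0, 102.0], [614.0, 29.0, 100.0], [624.0, 75.0, 99.0]] mean [643.7  47.3 100.9]
0.104 (array([614.5, -57.6]), array([48.3, 98. ]), -8.72)
0.104 (array([644.9,  50.7]), array([49.2, 49.2]), -12.2)
0.05 (array([ 483.5, -280.8]), array([48.1, 98.7]), 13.5)
[[ 0.62310065 -0.17542228]
 [ 0.57496637 -0.16558323]]
tray floor front [[ 0.61004428  0.04125317]
 [ 0.5638297  -0.17524873]] back upstand outer [[ 0.70739265  0.06522644]
 [ 0.65452338 -0.19335547]]
0.1
[[ 0.42959087 -0.13064068]
 [ 0.43039616  0.00409651]
 [ 0.69084017  0.18510339]]
```

```bash
cat > pl.py <<'E'
from h import *
from scipy.spatial.transform import Rotation as Ro
ex=np.array([np.cos(np.radians(-12)),np.sin(np.radians(-12))]);ey=np.array([-ex[1],ex[0]]);O=np.array([.6241,-.0471])
def W(x,y):return O+x/1e3*ex+y/1e3*ey
def st():
    s=r.sense();R=Ro.from_quat(s["orientation"]).as_matrix();z=R[:,2]
    d=np.array(s["ee_pos"])[:2]-O
    print("t",round(s["time_s"],2),"p",np.round(np.array(s["ee_pos"])*1e3,1),"stand",np.round([d@ex*1e3,d@ey*1e3],1),"x",np.round(R[:,0],3),"jaw",round(np.degrees(np.arctan2(z[1],z[0])),2),"q",np.round(s["joint_pos"],2),"F",np.round(s["ft_force"],1),"w",round(s["grip_width"]*1e3,1));return s
E
python3 - <<'E'
from pl import *
st()
for p in [(-7,-12),(0,-85),(0,-150)]: print(p,W(*p))
E
```

```text
t 0.1 p [138.1 532.2 230.7] stand [-595.9  465.6] x [-0.    -0.001 -1.   ] jaw 75.46 q [ 1.32  0.09  0.18  1.66 -0.    1.57] F [0.6 0.4 0.3] w 85.5
(-7, -12) [ 0.61475803 -0.05738239]
(0, -85) [ 0.60642751 -0.13024255]
(0, -150) [ 0.59291325 -0.19382214]
```

drive_tool --pt "85 0.8 -0.983 0 0 0 -0.729" --pt "85 0.8 -0.983 0 0 0 -0.729" --pt "85 0.8 -0.983 0 0 0 -0.729" --pt "85 0.8 -0.983 0 0 0 -0.729" --pt "85 0.8 -0.983 0 0 0 -0.729" --pt "85 0.8 -0.983 0 0 0 -0.729" --pt "85 0.8 -0.983 0 0 0 -0.729" --pt "85 0.8 -0.983 0 0 0 -0.729" --pt "85 0.8 -0.983 0 0 0 -0.729" --pt "85 0.8 -0.983 0 0 0 -0.729" --pt "85 0.8 -0.983 0 0 0 -0.729" --pt "85 0.8 -0.983 0 0 0 -0.729"

```text
time_s: 1.1
ee_pos: [0.378, 0.2374, 0.2311]
orientation: [-0.193, 0.681, 0.193, 0.68]
ft_force: [0.2, -0.6, -0.5]
grip_width: 0.0853
```

drive_tool --pt "85 0.789 -0.982 0 0 0 -0.729" --pt "85 0.789 -0.982 0 0 0 -0.729" --pt "85 0.789 -0.982 0 0 0 -0.729" --pt "85 0.789 -0.982 0 0 0 -0.729" --pt "85 0.789 -0.982 0 0 0 -0.729" --pt "85 0.789 -0.982 0 0 0 -0.729" --pt "85 0.789 -0.982 0 0 0 -0.729" --pt "85 0.789 -0.982 0 0 0 -0.729" --pt "85 0.789 -0.982 0 0 0 -0.729" --pt "85 0.789 -0.982 0 0 0 -0.729" --pt "85 0.789 -0.982 0 0 0 -0.729" --pt "85 0.789 -0.982 0 0 0 -0.729"

```text
time_s: 2.1
ee_pos: [0.6146, -0.0553, 0.2308]
orientation: [0.074, 0.704, -0.073, 0.703]
ft_force: [-0.1, 0.6, -0.6]
grip_width: 0.0852
```

```bash
python3 -c "
from pl import *
st()"
```

```text
t 2.1 p [614.6 -55.3 230.8] stand [ -7.5 -10. ] x [-0.001  0.001 -1.   ] jaw -11.93 q [-0.09  0.26  0.37  1.68  0.    1.69] F [-0.1  0.6 -0.6] w 85.2
```

drive_tool --pt "85 0 0 -0.15 0 0 0" --pt "85 0 0 -0.3 0 0 0" --pt "85 0 0 -0.4 0 0 0" --pt "85 0 0 -0.5 0 0 0" --pt "80 0 0 -0.55 0 0 0" --pt "75 0 0 -0.55 0 0 0" --pt "65 0 0 -0.55 0 0 0" --pt "65 0 0 -0.55 0 0 0" --pt "65 0 0 -0.55 0 0 0"

```text
time_s: 2.85
ee_pos: [0.6158, -0.0564, 0.0688]
orientation: [0.074, 0.702, -0.074, 0.704]
ft_force: [0.1, -0.5, -0.2]
grip_width: 0.0647
```

```bash
python3 -c "
from pl import *
st()
cv2.imwrite('pics/s1.png',cv2.resize(cams.capture('side')[130:310,270:470],None,fx=3,fy=3,interpolation=cv2.INTER_CUBIC))"
```

```text
t 2.85 p [615.8 -56.4  68.8] stand [ -6.2 -10.8] x [ 0.004 -0.    -1.   ] jaw -11.97 q [-0.09  0.24  0.04  1.36  0.    1.69] F [ 0.1 -0.5 -0.2] w 64.7
```

View pics/s1.png

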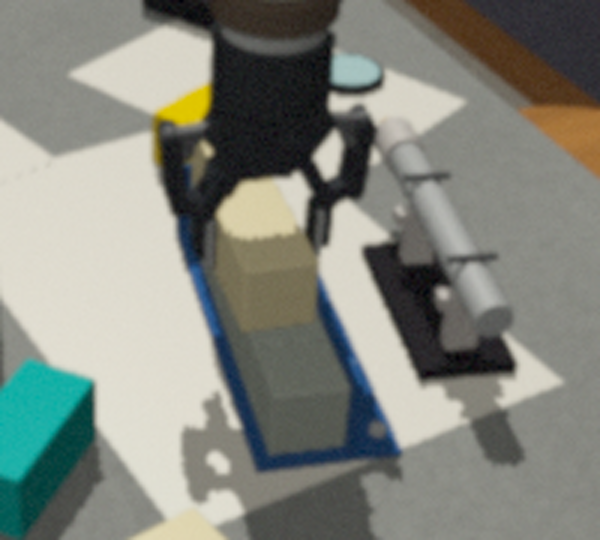

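Picture 5: the open fingers straddle brick_on near (265,260), and both are clear of the tray and the tube. Pushing back now.

drive_tool --pt "65 0.0065 -0.0014 0 0 0 0" --pt "65 0.013 -0.0028 0 0 0 0" --pt "65 0.0196 -0.0042 0 0 0 0" --pt "65 0.0245 -0.0052 0 0 0 0" --pt "65 0.0294 -0.0062 0 0 0 0" --pt "65 0.0326 -0.0069 0 0 0 0" --pt "65 0.0359 -0.0076 0 0 0 0" --pt "65 0.0391 -0.0083 0 0 0 0" --pt "65 0.0424 -0.009 0 0 0 0" --pt "65 0.0424 -0.009 0 0 0 0"

```text
time_s: 3.73
ee_pos: [0.6277, -0.0599, 0.0662]
orientation: [0.074, 0.703, -0.074, 0.703]
ft_force: [-1.1, 0.4, 0.2]
grip_width: 0.0649
```

```bash
python3 -c "
from pl import *
st()"
```

```text
t 3.73 p [627.7 -59.9  66.2] stand [  6.2 -11.8] x [ 0. -0. -1.] jaw -12.02 q [-0.1   0.28  0.08  1.37 -0.    1.69] F [-1.1  0.4  0.2] w 64.9
```

drive_tool --pt "65 0.0016 -0.0003 0 0 0 0" --pt "65 0.0033 -0.0007 0 0 0 0" --pt "65 0.0049 -0.001 0 0 0 0" --pt "65 0.0065 -0.0014 0 0 0 0" --pt "65 0.0065 -0.0014 0 0 0 0"

```text
time_s: 4.15
ee_pos: [0.6289, -0.06, 0.0662]
orientation: [0.074, 0.704, -0.074, 0.703]
ft_force: [-5.1, 3.1, 1.6]
grip_width: 0.0651
```

drive_tool --pt "65 0.0016 -0.0003 0 0 0 0" --pt "65 0.0033 -0.0007 0 0 0 0" --pt "65 0.0033 -0.0007 0 0 0 0"

```text
time_s: 4.4
ee_pos: [0.629, -0.06, 0.0662]
orientation: [0.074, 0.704, -0.074, 0.702]
ft_force: [-9.0, 3.5, 4.9]
grip_width: 0.0648
```

drive_tool --pt "65 -0.013 0.0028 0 0 0 0" --pt "65 -0.026 0.0055 0 0 0 0" --pt "65 -0.026 0.0055 0.1 0 0 0" --pt "65 -0.026 0.0055 0.23 0 0 0" --pt "65 -0.026 0.0055 0.25 0 0 0" --pt "40 -0.05 -0.1 0.25 0 0 0" --pt "20 -0.0837 -0.2 0.25 0 0 0" --pt "0 -0.0837 -0.265 0.25 0 0 0" --pt "0 -0.0837 -0.265 0.25 0 0 0" --pt "0 -0.0837 -0.265 0.25 0 0 0" --pt "0 -0.0837 -0.265 0.25 0 0 0" --pt "0 -0.0837 -0.265 0.15 0 0 0" --pt "0 -0.0837 -0.265 0.05 0 0 0" --pt "0 -0.0837 -0.265 0 0 0 0" --pt "0 -0.0837 -0.265 0 0 0 0" --pt "0 -0.0837 -0.265 0 0 0 0"

```text
time_s: 5.73
ee_pos: [0.6051, -0.1389, 0.066]
orientation: [0.074, 0.704, -0.074, 0.703]
ft_force: [0.3, 0.2, 0.7]
grip_width: -0.0002
```

```bash
python3 -c "
from pl import *
from meas import *
st()
im=cams.capture('top');cv2.imwrite('pics/t2.png',im)
for q in faces(im,(270,130,420,210)): print(box('top',q,.104))
cv2.imwrite('pics/t2c.png',cv2.resize(im[130:220,270:420],None,fx=4,fy=4,interpolation=cv2.INTER_CUBIC))"
```

```text
t 5.73 p [ 605.1 -138.9   66. ] stand [  0.5 -93.8] x [-0.001  0.    -1.   ] jaw -11.95 q [-0.23  0.26  0.05  1.37  0.    1.55] F [0.3 0.2 0.7] w -0.2
(array([ 592.7, -166.5]), array([101.5, 109.5]), -89.5)
(array([621.9, -60. ]), array([48. , 98.4]), -11.51)
(array([644.9,  50.7]), array([48.9, 49.1]), -12.2)
(array([ 669. , -209.4]), array([23.9, 39. ]), 89.7)
```

View pics/t2c.png

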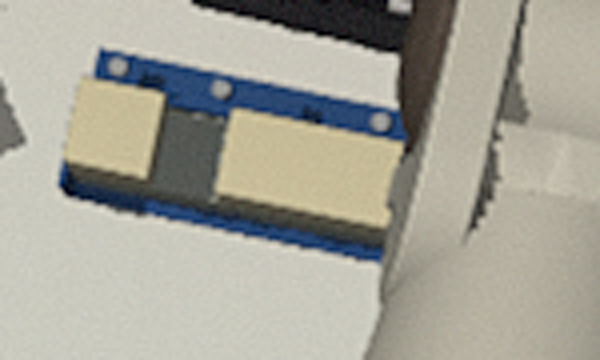

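Picture 6: brick_on lies flush along the upstand, spanning (215,110)–(405,230), with a gap to the half at (190,155). The fingers wait at its right end. Pushing left next.

drive_tool --pt "0 0.0035 0.0163 0 0 0 0" --pt "0 0.0069 0.0326 0 0 0 0" --pt "0 0.0097 0.0456 0 0 0 0" --pt "0 0.0118 0.0554 0 0 0 0" --pt "0 0.0139 0.0652 0 0 0 0" --pt "0 0.016 0.075 0 0 0 0" --pt "0 0.018 0.0848 0 0 0 0" --pt "0 0.0201 0.0945 0 0 0 0" --pt "0 0.0222 0.1043 0 0 0 0" --pt "0 0.0243 0.1141 0 0 0 0" --pt "0 0.0264 0.1239 0 0 0 0" --pt "0 0.0284 0.1337 0 0 0 0" --pt "0 0.0305 0.1434 0 0 0 0" --pt "0 0.0326 0.1532 0 0 0 0" --pt "0 0.0347 0.163 0 0 0 0" --pt "0 0.036 0.1695 0 0 0 0" --pt "0 0.0374 0.176 0 0 0 0" --pt "0 0.0374 0.176 0 0 0 0"

```text
time_s: 7.28
ee_pos: [0.6166, -0.0867, 0.0662]
orientation: [0.074, 0.703, -0.074, 0.703]
ft_force: [-0.6, 0.8, -0.7]
grip_width: 0.0002
```

drive_tool --pt "0 0.0007 0.0033 0 0 0 0" --pt "0 0.0014 0.0066 0 0 0 0" --pt "0 0.0021 0.0099 0 0 0 0" --pt "0 0.0021 0.0099 0 0 0 0"

```text
time_s: 7.62
ee_pos: [0.6171, -0.084, 0.0662]
orientation: [0.074, 0.703, -0.074, 0.703]
ft_force: [-1.6, -0.5, -0.6]
grip_width: 0.0001
```

```bash
python3 -c "
from pl import *
st()"
```

```text
t 7.62 p [617.1 -84.   66.2] stand [  0.9 -37.5] x [-0.  0. -1.] jaw -12.02 q [-0.14  0.26  0.05  1.37  0.    1.65] F [-1.6 -0.5 -0.6] w 0.1
```

drive_tool --pt "0 0.0004 0.0016 0 0 0 0" --pt "0 0.0007 0.0033 0 0 0 0" --pt "0 0.001 0.005 0 0 0 0" --pt "0 0.0014 0.0066 0 0 0 0" --pt "0 0.0014 0.0066 0 0 0 0"

```text
time_s: 8.03
ee_pos: [0.6173, -0.0834, 0.0662]
orientation: [0.074, 0.703, -0.075, 0.703]
ft_force: [-2.5, -8.0, -0.4]
grip_width: -0.0005
```

drive_tool --pt "0 0.0004 0.0016 0 0 0 0" --pt "0 0.0007 0.0033 0 0 0 0" --pt "0 0.0007 0.0033 0 0 0 0"

```text
time_s: 8.28
ee_pos: [0.6173, -0.0834, 0.0663]
orientation: [0.073, 0.703, -0.076, 0.703]
ft_force: [-3.8, -13.6, 1.3]
grip_width: 0.0002
```

drive_tool --pt "0 -0.0035 -0.0163 0 0 0 0" --pt "0 -0.007 -0.033 0 0 0 0" --pt "0 -0.007 -0.033 0.13 0 0 0" --pt "0 -0.007 -0.033 0.25 0 0 0" --pt "30 -0.05 -0.1 0.35 0 0 0.1" --pt "60 -0.15 -0.2 0.447 0 0 0.2" --pt "85 -0.447 -0.662 0.447 0 0 0.425" --pt "85 -0.447 -0.662 0.447 0 0 0.425" --pt "85 -0.447 -0.662 0.447 0 0 0.425" --pt "85 -0.447 -0.662 0.447 0 0 0.425" --pt "85 -0.447 -0.662 0.447 0 0 0.425" --pt "85 -0.447 -0.662 0.447 0 0 0.425" --pt "85 -0.447 -0.662 0.447 0 0 0.425" --pt "85 -0.447 -0.662 0.447 0 0 0.425"

```text
time_s: 9.45
ee_pos: [0.4843, -0.2791, 0.2003]
orientation: [-0.083, 0.702, 0.083, 0.702]
ft_force: [0.1, 0.8, 0.1]
grip_width: 0.085
```

```bash
python3 -c "
from pl import *
from meas import *
st()
im=cams.capture('top');cv2.imwrite('pics/t3.png',im)
for q in faces(im,(270,130,420,210)): print(box('top',q,.104))
a=im[130:220,270:420];b=cams.capture('side')[150:300,300:420]
cv2.imwrite('pics/t3c.png',np.hstack([cv2.resize(a,(600,360),interpolation=2),cv2.resize(b,(200,250),interpolation=2) if 0 else cv2.copyMakeBorder(cv2.resize(b,(200,250),interpolation=2),0,110,0,0,0)]))"
```

```text
t 9.45 p [ 484.3 -279.1  200.3] stand [ -88.5 -256. ] x [ 0.     0.001 -1.   ] jaw 13.51 q [-0.52  0.1   0.13  1.6   0.    0.81] F [0.1 0.8 0.1] w 85.0
(array([629.5, -23.1]), array([48.3, 97.5]), -11.63)
(array([645. ,  51.2]), array([49.1, 49.1]), 77.8)
```

View pics/t3c.png

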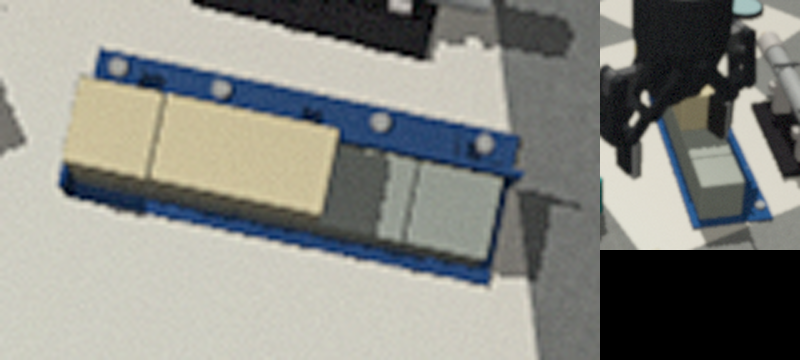

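Picture 7: brick_on is tight against the half (seam at (155,140)) and flush at the back, measured at stand (0.3, 24.6) against a target of (0, 25). Now grasping the loose brick.

drive_tool --pt "85 0 -0.002 -0.12 0 0 0" --pt "85 0 -0.002 -0.25 0 0 0" --pt "85 0 -0.002 -0.38 0 0 0" --pt "85 0 -0.002 -0.5 0 0 0" --pt "85 0 -0.002 -0.58 0 0 0" --pt "85 0 -0.002 -0.627 0 0 0" --pt "85 0 -0.002 -0.627 0 0 0" --pt "70 0 -0.002 -0.627 0 0 0" --pt "60 0 -0.002 -0.627 0 0 0" --pt "50 0 -0.002 -0.627 0 0 0" --pt "40 0 -0.002 -0.627 0 0 0" --pt "40 0 -0.002 -0.627 0 0 0" --pt "40 0 -0.002 -0.627 0 0 0" --pt "40 0 -0.002 -0.627 0 0 0"

```text
time_s: 10.72
ee_pos: [0.4848, -0.2808, 0.0143]
orientation: [-0.084, 0.701, 0.082, 0.703]
ft_force: [0.2, 1.6, 6.4]
grip_width: 0.0494
```

```bash
python3 -c "
from pl import *
st()"
```

```text
t 10.72 p [ 484.8 -280.8   14.3] stand [ -87.6 -257.6] x [ 0.003 -0.001 -1.   ] jaw 13.49 q [-0.53  0.13 -0.19  1.24  0.    0.81] F [0.2 1.6 6.4] w 49.4
```

drive_tool --pt "40 0 0 0.03 0 0 0" --pt "40 0 0 0.12 0 0 0" --pt "40 0 0 0.24 0 0 0" --pt "40 0 0 0.36 0 0 0" --pt "40 0 0 0.46 0 0 0" --pt "40 0.04 0.05 0.53 0 0 -0.04" --pt "40 0.11 0.15 0.56 0 0 -0.12" --pt "40 0.19 0.25 0.56 0 0 -0.21" --pt "40 0.27 0.35 0.56 0 0 -0.3" --pt "40 0.34 0.44 0.56 0 0 -0.38" --pt "40 0.375 0.485 0.56 0 0 -0.425" --pt "40 0.389 0.505 0.56 0 0 -0.425" --pt "40 0.389 0.505 0.56 0 0 -0.425" --pt "40 0.389 0.505 0.56 0 0 -0.425" --pt "40 0.389 0.505 0.56 0 0 -0.425"

```text
time_s: 11.97
ee_pos: [0.5998, -0.1299, 0.1806]
orientation: [0.074, 0.703, -0.074, 0.703]
ft_force: [-0.7, -0.4, -3.0]
grip_width: 0.0492
```

```bash
python3 -c "
from pl import *
from meas import *
st()
b=cams.capture('side')
cv2.imwrite('pics/s4.png',cv2.resize(b[80:310,280:460],None,fx=3,fy=2.6,interpolation=2))"
```

```text
t 11.97 p [ 599.8 -129.9  180.6] stand [ -6.6 -86.1] x [-0. -0. -1.] jaw -12.02 q [-0.21  0.23  0.24  1.58 -0.    1.57] F [-0.7 -0.4 -3. ] w 49.2
```

View pics/s4.png

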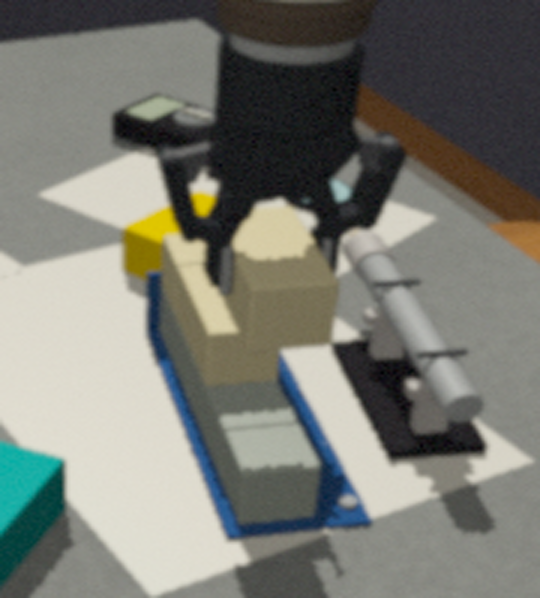

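Picture 8: the brick is held level and aligned above its place, with its right end face at (290,295), clear of brick_on. Lowering it now.

drive_tool --pt "40 0 0 -0.08 0 0 0" --pt "40 0 0 -0.16 0 0 0" --pt "40 0 0 -0.24 0 0 0" --pt "40 0 0 -0.3 0 0 0" --pt "40 0 0 -0.335 0 0 0" --pt "40 0 0 -0.345 0 0 0" --pt "40 0 0 -0.352 0 0 0" --pt "40 0 0 -0.356 0 0 0" --pt "40 0 0 -0.356 0 0 0" --pt "40 0 0 -0.356 0 0 0"

```text
time_s: 12.85
ee_pos: [0.601, -0.1291, 0.0747]
orientation: [0.074, 0.703, -0.074, 0.704]
ft_force: [-0.1, -0.1, -2.2]
grip_width: 0.0492
```

drive_tool --pt "40 0 0 -0.003 0 0 0" --pt "40 0 0 -0.006 0 0 0" --pt "40 0 0 -0.009 0 0 0" --pt "40 0 0 -0.012 0 0 0" --pt "40 0 0 -0.012 0 0 0" --pt "40 0 0 -0.012 0 0 0"

```text
time_s: 13.35
ee_pos: [0.6004, -0.1289, 0.0698]
orientation: [0.074, 0.703, -0.074, 0.703]
ft_force: [-0.1, -0.1, -3.0]
grip_width: 0.0496
```

drive_tool --pt "40 0 0 -0.0017 0 0 0" --pt "40 0 0 -0.0034 0 0 0" --pt "40 0 0 -0.005 0 0 0" --pt "40 0 0 -0.005 0 0 0"

```text
time_s: 13.68
ee_pos: [0.6005, -0.1289, 0.0684]
orientation: [0.074, 0.703, -0.074, 0.703]
ft_force: [0.1, 0.3, -2.8]
grip_width: 0.0491
```

drive_tool --pt "40 0 0 -0.001 0 0 0" --pt "40 0 0 -0.002 0 0 0" --pt "40 0 0 -0.002 0 0 0"

```text
time_s: 13.93
ee_pos: [0.6005, -0.1289, 0.0683]
orientation: [0.074, 0.703, -0.074, 0.703]
ft_force: [-1.6, 1.3, 3.1]
grip_width: 0.0491
```

drive_tool --pt "52 0 0 0 0 0 0" --pt "56 0 0 0 0 0 0" --pt "60 0 0 0 0 0 0" --pt "65 0 0 0 0 0 0" --pt "65 0 0 0 0 0 0" --pt "65 0 0 0 0 0 0"

```text
time_s: 14.43
ee_pos: [0.6005, -0.1289, 0.0678]
orientation: [0.074, 0.703, -0.074, 0.703]
ft_force: [0.3, 0.2, 0.2]
grip_width: 0.0652
```

```bash
python3 -c "
from pl import *
st()"
```

```text
t 14.43 p [ 600.5 -128.9   67.8] stand [ -6.1 -85. ] x [ 0. -0. -1.] jaw -12.02 q [-0.21  0.24  0.03  1.36 -0.    1.57] F [0.3 0.2 0.2] w 65.2
```

drive_tool --pt "65 0.0098 -0.0021 0 0 0 0" --pt "65 0.0163 -0.0035 0 0 0 0" --pt "65 0.0212 -0.0045 0 0 0 0" --pt "65 0.026 -0.0055 0 0 0 0" --pt "65 0.0309 -0.0066 0 0 0 0" --pt "65 0.035 -0.0074 0 0 0 0" --pt "65 0.0391 -0.0083 0 0 0 0" --pt "65 0.0391 -0.0083 0 0 0 0"

```text
time_s: 15.1
ee_pos: [0.6123, -0.1314, 0.0677]
orientation: [0.074, 0.703, -0.074, 0.703]
ft_force: [-0.6, 0.2, 0.1]
grip_width: 0.0651
```

drive_tool --pt "65 0.0016 -0.0003 0 0 0 0" --pt "65 0.0033 -0.0007 0 0 0 0" --pt "65 0.0049 -0.001 0 0 0 0" --pt "65 0.0065 -0.0014 0 0 0 0" --pt "65 0.0065 -0.0014 0 0 0 0"

```text
time_s: 15.52
ee_pos: [0.6141, -0.1319, 0.0677]
orientation: [0.074, 0.703, -0.074, 0.703]
ft_force: [-2.6, 0.4, 0.7]
grip_width: 0.0649
```

drive_tool --pt "65 0.0016 -0.0003 0 0 0 0" --pt "65 0.0033 -0.0007 0 0 0 0" --pt "65 0.0033 -0.0007 0 0 0 0"

```text
time_s: 15.77
ee_pos: [0.6142, -0.1321, 0.0677]
orientation: [0.074, 0.704, -0.074, 0.703]
ft_force: [-5.7, 0.3, 3.7]
grip_width: 0.065
```

```bash
python3 -c "
from pl import *
st()"
```

```text
t 15.77 p [ 614.2 -132.1   67.7] stand [  8.  -85.2] x [-0.002 -0.    -1.   ] jaw -12.03 q [-0.21  0.27  0.07  1.37 -0.    1.57] F [-5.7  0.3  3.7] w 65.0
```

drive_tool --pt "65 -0.013 0.0028 0 0 0 0" --pt "65 -0.026 0.0055 0 0 0 0" --pt "65 -0.026 0.0055 0.1 0 0 0" --pt "65 -0.026 0.0055 0.23 0 0 0" --pt "65 -0.026 0.0055 0.25 0 0 0" --pt "40 -0.05 -0.1 0.25 0 0 0" --pt "20 -0.0795 -0.2 0.25 0 0 0" --pt "0 -0.0795 -0.2455 0.25 0 0 0" --pt "0 -0.0795 -0.2455 0.25 0 0 0" --pt "0 -0.0795 -0.2455 0.25 0 0 0" --pt "0 -0.0795 -0.2455 0.25 0 0 0" --pt "0 -0.0795 -0.2455 0.15 0 0 0" --pt "0 -0.0795 -0.2455 0.05 0 0 0" --pt "0 -0.0795 -0.2455 0 0 0 0" --pt "0 -0.0795 -0.2455 0 0 0 0" --pt "0 -0.0795 -0.2455 0 0 0 0"

```text
time_s: 17.1
ee_pos: [0.5911, -0.2045, 0.0675]
orientation: [0.074, 0.704, -0.073, 0.703]
ft_force: [0.3, -0.4, 0.0]
grip_width: 0.0001
```

```bash
python3 -c "
from pl import *
from meas import *
st()
im=cams.capture('top')
for q in faces(im,(270,130,420,210)): print(box('top',q,.104))"
```

```text
t 17.1 p [ 591.1 -204.5   67.5] stand [   0.4 -160.9] x [-0.001  0.001 -1.   ] jaw -11.95 q [-0.33  0.27  0.06  1.37  0.    1.45] F [ 0.3 -0.4  0. ] w 0.1
(array([ 607.5, -130.2]), array([47.9, 98.1]), -11.66)
(array([629.5, -23.1]), array([47.9, 97.3]), -11.49)
(array([645.1,  51.3]), array([48.5, 49. ]), 77.88)
```

drive_tool --pt "0 0.0035 0.0163 0 0 0 0" --pt "0 0.0063 0.0293 0 0 0 0" --pt "0 0.0083 0.039 0 0 0 0" --pt "0 0.0104 0.0489 0 0 0 0" --pt "0 0.0125 0.0587 0 0 0 0" --pt "0 0.0139 0.0652 0 0 0 0" --pt "0 0.0146 0.0685 0 0 0 0" --pt "0 0.0146 0.0685 0 0 0 0"

```text
time_s: 17.82
ee_pos: [0.5957, -0.185, 0.0679]
orientation: [0.074, 0.703, -0.074, 0.703]
ft_force: [0.3, -0.7, 0.4]
grip_width: 0.0001
```

drive_tool --pt "0 0.0004 0.0016 0 0 0 0" --pt "0 0.0007 0.0033 0 0 0 0" --pt "0 0.001 0.005 0 0 0 0" --pt "0 0.0014 0.0066 0 0 0 0" --pt "0 0.0018 0.0082 0 0 0 0" --pt "0 0.0021 0.0099 0 0 0 0" --pt "0 0.0021 0.0099 0 0 0 0"

```text
time_s: 18.4
ee_pos: [0.5963, -0.1821, 0.0678]
orientation: [0.074, 0.703, -0.074, 0.703]
ft_force: [-0.8, -2.0, 1.5]
grip_width: 0.0
```

drive_tool --pt "0 0.0004 0.0016 0 0 0 0" --pt "0 0.0007 0.0033 0 0 0 0" --pt "0 0.0007 0.0033 0 0 0 0"

```text
time_s: 18.65
ee_pos: [0.5965, -0.1812, 0.0678]
orientation: [0.074, 0.703, -0.074, 0.703]
ft_force: [-1.6, -2.4, 1.6]
grip_width: 0.0001
```

```bash
python3 -c "
from pl import *
st()"
```

```text
t 18.65 p [ 596.5 -181.2   67.8] stand [   0.9 -136.9] x [ 0. -0. -1.] jaw -12.02 q [-0.29  0.26  0.06  1.37 -0.    1.49] F [-1.6 -2.4  1.6] w 0.1
```

drive_tool --pt "0 0.0004 0.0016 0 0 0 0" --pt "0 0.0007 0.0033 0 0 0 0" --pt "0 0.001 0.005 0 0 0 0" --pt "0 0.001 0.005 0 0 0 0"

```text
time_s: 18.98
ee_pos: [0.5966, -0.1812, 0.0678]
orientation: [0.073, 0.703, -0.076, 0.703]
ft_force: [-2.1, -10.5, 1.1]
grip_width: -0.0
```

drive_tool --pt "0 0.0004 0.0016 0 0 0 0" --pt "0 0.0007 0.0033 0 0 0 0" --pt "0 0.0007 0.0033 0 0 0 0"

```text
time_s: 19.23
ee_pos: [0.5965, -0.1812, 0.0678]
orientation: [0.073, 0.703, -0.076, 0.703]
ft_force: [-3.3, -14.8, 2.1]
grip_width: -0.0001
```

drive_tool --pt "0 -0.0035 -0.0163 0 0 0 0" --pt "0 -0.007 -0.033 0 0 0 0" --pt "0 -0.01 -0.05 0.1 0 0 0" --pt "0 -0.014 -0.066 0.25 0 0 0" --pt "0 -0.1 -0.15 0.4 0 0 0" --pt "0 -0.4 -0.4 0.5 0 0 0" --pt "0 -0.5 -0.5 0.5 0 0 0" --pt "0 -0.5 -0.5 0.5 0 0 0" --pt "0 -0.5 -0.5 0.5 0 0 0" --pt "0 -0.5 -0.5 0.5 0 0 0"

```text
time_s: 20.07
ee_pos: [0.444, -0.3313, 0.2198]
orientation: [0.075, 0.703, -0.075, 0.704]
ft_force: [-0.6, -0.2, -0.8]
grip_width: -0.0001
```

```bash
python3 -c "
from pl import *
from meas import *
st()
im=cams.capture('top')
for q in faces(im,(270,130,420,210)):
  c,w,a=box('top',q,.104);d=c/1e3-O;print(c,w,a,'stand',np.round([d@ex*1e3,d@ey*1e3],1))
  b=cv2.approxPolyDP((q*8).astype(np.int32).reshape(-1,1,2),20,True)/8;print(len(b))
s=cams.capture('side')
cv2.imwrite('pics/t5c.png',np.hstack([cv2.resize(im[135:215,275:410],(540,320),interpolation=2),cv2.resize(s[160:300,310:420],(251,320),interpolation=2)]))"
```

```text
t 20.07 p [ 444.  -331.3  219.8] stand [-117.1 -315.4] x [ 0.001 -0.001 -1.   ] jaw -12.17 q [-0.64  0.09  0.16  1.64 -0.    1.14] F [-0.6 -0.2 -0.8] w -0.1
[ 609.4 -120.5] [48.3 98.2] -11.55 stand [  0.9 -74.9]
4
[629.4 -22.8] [48.3 97.8] -11.43 stand [ 0.1 24.9]
4
[645.   51.1] [49.1 49.2] 77.8 stand [  0.  100.4]
4
```

View pics/t5c.png

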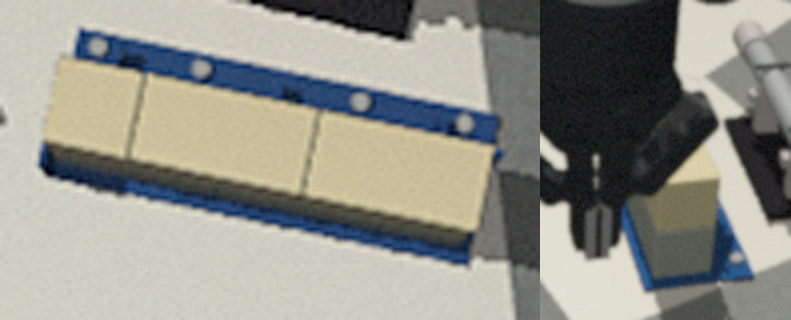

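Picture 9: the second course is complete, with seams at (137,115) and (310,150), flush at the back and staggered over the joints below. The gripper is clear of everything.

```bash
python3 -c "
from rig import workorder
print(workorder.hand_in())"
```

```text
the job is handed in; nothing more can be done
None
```

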